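# Start a self-tapping screw in a machine cover

## Task

Take the red-handled box driver from its wooden stand, set it over the square-headed screw waiting in the machine cover, and press down firmly (about 15 newtons; over 20 may buckle the thin sheet) while turning it clockwise until the screw has cut its first thread and sunk into the cover by 4 mm, a good half turn. Then put the driver back upright in its stand and let go, leaving the other things on the bench where they are.

Things in the scene. Friction and masses are not known exactly. Their poses are not given: they have to be found in the camera images.
- driver_grip (a point): Centre of the red handle of the loose upright driver (0.16 kg), z up along the tool. Handle: 44 mm along x, 18 mm along y (grip across y), 50 mm tall, reaching 25 mm above and below this point. Under it a round neck 18 mm wide, then a steel socket 26 x 26 mm square (sides along x and y), 35 mm tall, whose mouth is 90 mm below this point.
- driver: The same driver; origin at the centre of its open lower end (the socket's mouth), 90 mm below the handle's centre. The mouth is a square hole 16 mm wide, sides along x and y, flared to 22 mm over its lowest 4 mm, 10 mm deep: seated on the screw, the head's top meets the hole's ceiling, 10 mm above this origin. Its play on the head is about 9 degrees either way.
- stand_hole0 (a point): Centre of the mouth of the square hole in the dark wooden stand (fixed, 85 x 75 x 36 mm tall), 36 mm above the bench. The hole is 33 mm wide, sides along the stand's x and y, chamfered, 28 mm deep. The driver stands in it, its sides parallel to the hole's (any quarter turn), with its handle's centre 62 mm above this point.
- pilot (a point): The brass screw's upright axis at the flat top of the blue machine cover (fixed, 170 x 130 x 55 mm tall; x, y along its sides), 35 mm off its middle towards -x. Square head 14 mm wide, 8 mm tall, sides parallel to the cover's within 4 degrees at the start. The sheet pad under it bulges by an unknown amount: the head's top lies 20 to 27 mm above this point, to be found by feel.
- sunk (a joint): How far the screw has sunk into the sheet by cutting thread, m: 0 at the start, stops at 0.0065. It grows by about 0.0015 per rad, a little unevenly, while the screw is turned under a push of 12 N or more; slower at 10 N, hardly at all below 8 N, and not without turning. It stays when released but for up to 0.001 of spring-back. Turning takes about 0.1 N m.
- spin (a joint): Turn of the screw, rad: 0 at the start, grows clockwise seen from above; it stops at 5.2 and cannot be turned back past -0.25. The driver may be lifted 12 mm or more, turned back by quarter turns and set on the head again for another stroke.
- bow (a joint): How far the sheet under the screw is pressed down, m: 0.0005 at rest, and 0.001 more for each 4 N of push on the screw (0.0043 at 15 N). Past 0.0065 (24 N) the sheet buckles.
- tin_mid (a point): Middle of a loose pale tin, 54 mm wide, 60 mm tall, standing upright on the bench: leave it.
- wrench: Loose steel wrench 160 mm long lying flat on the bench beyond the work: leave it.
- drill: Loose yellow cordless drill lying on its side on the left of the bench, about 145 x 135 mm and 54 mm high, origin under its grip: leave it.
Mind the look-alikes: they are no part of the job. Several things look just like the part that bears stand_hole0: the one meant starts farthest to the robot's left.

How it is judged (in metres and radians):
On the way, in this order (a step that is already met when the one before it is completed fails the run):
1. the driver is set over the screw head (horizontal distance between driver and pilot below 0.006 m and z of driver in the frame of pilot below 0.02 m), for 0.1 s.
2. with the driver on it, the screw has cut its first thread (value of joint sunk above 0.0035 m and value of joint spin above 1.2 rad and horizontal distance between driver and pilot below 0.008 m), for 0.1 s.
At the end, for the whole second after the job is handed in: The screw has been turned clockwise (by 1.2 rad or more in all) and has sunk by at least 3 mm as it stands released, and nothing presses on it; the driver stands released and at rest in its stand's hole, at least 22 mm deep, within 8 mm of its middle and within 0.2 rad of upright (value of joint sunk above 0.003 m and value of joint spin above 1.2 rad and value of joint bow below 0.0012 m and horizontal distance between driver and stand_hole0 below 0.008 m and z of driver in the frame of stand_hole0 below -0.022 m and angle between driver_grip's own z axis and vertical below 0.2 rad and linear speed of driver below 0.02 m/s); the robot touches nothing.
It fails at once if the sheet under the screw is pressed down more than 6.5 mm (about 24 N) and buckles (value of joint bow above 0.0065 m).
It fails at once if the screw is driven with anything but the driver (velocity of joint sunk above 0.001 m/s and horizontal distance between driver and pilot above 0.01 m).
It fails at once if the tin, the wrench or the drill is moved more than 3 cm (distance of any of tin_mid, wrench, drill from where it was at the start of the episode above 0.03 m).
It also fails if it takes over 67 s, if anything falls off the work surface, if the arm or the gripper's body presses on something with over 40 N, if the wrist force passes 120 N, or if a joint passes its speed limit or range.

## Robot

A 7-joint arm with a two-finger parallel gripper is mounted at the origin on the work surface. World frame = base frame: x ahead of the robot, y to its left, z up, the work surface at z = 0. Lengths are in mm, angles in rad, forces in N, time in s.
With the tool pointing down it reaches from about 425 to 875 mm from the base axis. Payload 4.7 kg.
Tool frame: the origin (TCP) lies at the very end of the fingers, on their centre line; the grasp point (between the pads) lies 19 mm behind it; z points along the fingers, y is the line along which they close (so a half turn about z gives the same grasp; the last joint's range is limited). The gripper opens to 87 mm and grips with 3 to 60 N. Pads are 19 mm wide; open, the fingers measure 117 mm over their backs; the gripper's body (75 mm by 190 mm) begins 51 mm behind the grasp point.
Start: joints at [1.282, 0.321, -0.07, 1.45, 0.023, 1.371, -0.057], TCP at [193.806, -620.455, 222.587] pointing down, gripper open.
Joint ranges: [-2.86, 2.86], [-0.3, 2.09], [-1.38, 1.24], [0.06, 2.45], [-1.56, 4.7], [0.09, 2.05], [-2.69, 2.69]. Speed limits (rad/s): [2.57, 2.57, 3.14, 3.14, 3.14, 3.14, 3.14].

## Interface

Orientations are given as a unit quaternion [x, y, z, w].
In Python, from cell import robot gives the robot as it stands.
- The arm moves only by the tool send_rows, never from a script. Its argument "increments" is a list of rows, each a list of 7 numbers: the turn, a rotation vector about the tool's x, y, z in rad, then the shift along the tool's x, y, z in mm, then the closure, from -1 (fully open) to 1 (shut). In form: [[wx, wy, wz, dx, dy, dz, hand], ...]. A call has 1 to 5 rows; each row shifts and turns the commanded pose from where the row before left it, along the tool's axes as they then stand; what a row does not reach is not made up. A row lasts 1/10 s, in which the tool goes at most 50 mm and 8.59 degrees, less where a joint would pass 70% of its speed; a pose out of reach is approached as far as the arm can. A call with a gripper value outside its range is refused whole. The fingers move at their own pace and stop on an object; "force" is the grip in N (left out, the last holds). Time passes only in rows, so rows that do not move let the fingers close. It gives the time, the measured TCP pose, the force, the opening and the grip force at its end, in the units of the state.
- robot.get_state(): the state, without advancing time (a new reading comes with each control period).
- robot.camera(name): name is "scene" or "top"; returns a dict with "color" (480x640x3 uint8, red, green, blue), "fx", "fy", "cx", "cy" (pixels), "view" (4x4, takes a point from world to camera coordinates). Camera axes: x right, y down, z forward; pixel columns grow to the right and rows downward; lengths in mm; the calibration is good to about 2 mm. A picture is of the moment at which its call begins. There is no depth.
- robot.finish_job(): hands the job in; it is judged then, once.
The state is a dict: "t": time; "joints": joint angles; "qd": joint speeds; "joint_efforts": joint torques, N m; "tcp_pos": TCP position; "orientation": TCP orientation; "ft_force": force on the tool from outside, world axes, zero at the start; "torque": the same for the moment, N m; "opening": opening from 0.0 (shut) to 1.0 (fully open); "gripper_force": force on a finger pad.
Only numpy, scipy, OpenCV 4.12 (cv2) and the standard library are available. Lean on these libraries where they do the work, as an engineer would, in place of code of your own. Each camera call takes 0.05 s, during which the arm holds its last target. There are 200 camera calls.

## Working session

There is one attempt and no reset: what is moved stays moved. The work goes in short steps, Python scripts to look and compute and a tool call to move; the robot and the scene stay as the last step left them, time stands still between calls to the robot, and variables do not carry over. Pictures are saved under pics/ and viewed, at most 10 in all, crops included, and the job is handed in when it is done.

Besides the shell and the picture viewer there is one more tool, called after "Request:" in YAML: its name, and indented under it one key for each argument. send_rows: Moves the arm, as the interface text tells. Its arguments: {"type":"object","properties":{"increments":{"type":"array","items":{"type":"array","items":{"type":"number"}}},"force":{"type":"number"}},"required":["increments"]}

```bash
mkdir -p pics; ls; python3 - <<'E'
from cell import robot
import cv2,json
s=robot.get_state(); print({k:s[k] for k in('t','tcp_pos','orientation','ft_force','opening')})
for n in('scene','top'):
    c=robot.camera(n); cv2.imwrite(f'pics/{n}0.png',c['color'][:,:,::-1]); print(n,c['fx'],c['fy'],c['cx'],c['cy'],c['view'])
E
```

```text
pics
{'t': 0.0, 'tcp_pos': array([ 193.59948676, -619.91303671,  221.43279856]), 'orientation': array([ 9.88559072e-01,  1.50831069e-01, -1.99509923e-04, -9.54178696e-04]), 'ft_force': array([ 1.08589836, -0.51528974,  0.46507393]), 'opening': 0.9998235479936143}
scene 594.0039592580118 594.0039592580118 324.36334199788035 236.51969816977228 [[ 3.46445796e-01  9.37871866e-01 -1.92788163e-02 -2.88004490e+02]
 [ 5.69808119e-01 -2.26721427e-01 -7.89883600e-01 -2.14994664e+02]
 [-7.45180527e-01  2.62666626e-01 -6.12953689e-01  1.65862427e+03]
 [ 0.00000000e+00  0.00000000e+00  0.00000000e+00  1.00000000e+00]]
top 541.5465058889313 541.5465058889313 323.0730928627581 245.30348998239896 [[-1.06605197e-02 -9.99794410e-01 -1.72479213e-02  1.47999953e+02]
 [-9.86096363e-01  1.33719188e-02 -1.65635607e-01  5.39051817e+02]
 [ 1.65832192e-01  1.52423508e-02 -9.86036183e-01  1.01858996e+03]
 [ 0.00000000e+00  0.00000000e+00  0.00000000e+00  1.00000000e+00]]
```

View pics/scene0.png

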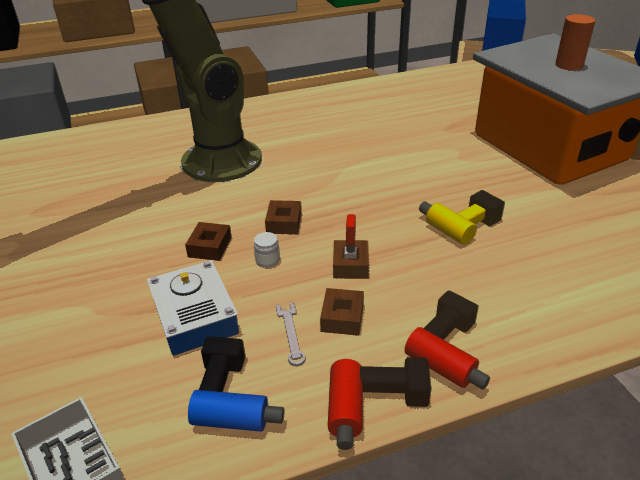

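View pics/top0.png

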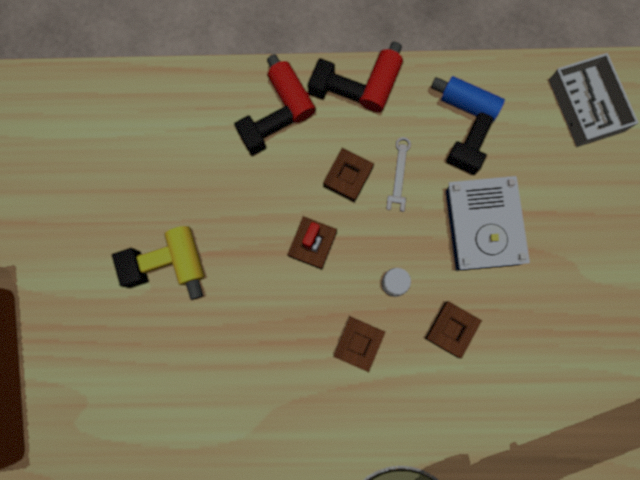

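Top view: the loose driver (red, 312,236) stands in the left-most stand (312,242). Look-alike stands are at (349,175), (359,343) and (454,330). Other red things are two drills at (290,90) and (385,80), which have black grips. The blue cover is at (487,223), with the brass screw at (494,238). The target is the driver at (312,236). I'll check it in a close crop and measure in the same script.

```bash
cat > h.py <<'E'
import numpy as np, cv2
from cell import robot
def ray(c,uv):
    R=c['view'][:3,:3];t=c['view'][:3,3]
    d=R.T@np.array([(uv[0]-c['cx'])/c['fx'],(uv[1]-c['cy'])/c['fy'],1.]); return -R.T@t,d
def onz(c,uv,z):
    o,d=ray(c,uv); return o+d*(z-o[2])/d[2]
def tri(c1,p1,c2,p2):
    o1,d1=ray(c1,p1);o2,d2=ray(c2,p2)
    s=np.linalg.lstsq(np.c_[d1,-d2],o2-o1,rcond=None)[0]
    a,b=o1+s[0]*d1,o2+s[1]*d2; return (a+b)/2,np.linalg.norm(a-b)
def blobs(c,lo,hi,roi,amin=20):
    x,y,w,h=roi; m=cv2.inRange(cv2.cvtColor(c['color'],cv2.COLOR_RGB2HSV),lo,hi)
    k=np.zeros_like(m);k[y:y+h,x:x+w]=m[y:y+h,x:x+w]
    cs=cv2.findContours(k,cv2.RETR_EXTERNAL,cv2.CHAIN_APPROX_NONE)[0]
    return sorted([q for q in cs if cv2.contourArea(q)>=amin],key=cv2.contourArea)[::-1]
def cen(q):
    m=cv2.moments(q);return np.array([m['m10']/m['m00'],m['m01']/m['m00']])
E
python3 - <<'E'
from h import *
np.set_printoptions(precision=1,suppress=True)
T=robot.camera('top');S=robot.camera('scene')
def crop(c,x,y,w,h): return cv2.resize(c['color'][y:y+h,x:x+w,::-1],(400,300),interpolation=cv2.INTER_CUBIC)
cv2.imwrite('pics/c1.png',np.vstack([np.hstack([crop(T,272,212,80,60),crop(S,310,205,80,60)]),np.hstack([crop(T,432,170,112,84),crop(S,140,255,112,84)])]))
for n,c,roi in(('top',T,(280,205,70,70)),('scene',S,(330,200,45,70))):
    for q in blobs(c,(0,150,60),(6,255,255),roi): print(n,'red',cen(q),cv2.contourArea(q),cv2.boundingRect(q),cv2.minAreaRect(q),)
for n,c,roi in(('top',T,(470,220,50,40)),('scene',S,(165,265,40,30))):
    for q in blobs(c,(18,120,60),(35,255,255),roi,5): print(n,'brass',cen(q),cv2.contourArea(q),cv2.minAreaRect(q))
for q in blobs(T,(0,60,20),(20,255,140),(280,205,70,70)): print('stand',cv2.contourArea(q),cv2.boxPoints(cv2.minAreaRect(q)))
for n,c,roi in(('top',T,(435,165,105,115)),('scene',S,(140,255,110,90))):
  for q in blobs(c,(0,0,110),(180,60,255),roi,1000): print(n,'lid',cv2.contourArea(q),cv2.approxPolyDP(cv2.convexHull(q),5,True)[:,0].tolist(),cv2.minAreaRect(q))
E
```

```text
top red [310.5 233.7] 222.0 (302, 222, 18, 25) ((310.6000061035156, 233.8000030517578), (10.733125686645508, 24.149534225463867), 26.56505012512207)
scene red [350.  228.4] 195.5 (346, 214, 9, 30) ((350.0, 228.5), (29.0, 8.0), 90.0)
top brass [493.7 237.1] 20.5 ((494.0, 237.0), (4.0, 6.0), 90.0)
scene brass [184.1 276.9] 50.0 ((184.32351684570312, 277.29412841796875), (9.943960189819336, 6.790997505187988), 75.96376037597656)
stand 2086.0 [[269.5 253.8]
 [282.5 207.1]
 [356.3 227.6]
 [343.4 274.3]]
top lid 6033.0 [[516, 176], [529, 262], [461, 268], [448, 182]] ((488.6486511230469, 222.05722045898438), (92.35690307617188, 70.18443298339844), 81.99527740478516)
scene lid 4243.0 [[211, 260], [237, 314], [166, 336], [147, 279]] ((191.8473358154297, 296.2792663574219), (61.93231964111328, 75.58365631103516), 72.0308609008789)
```

View pics/c1.png

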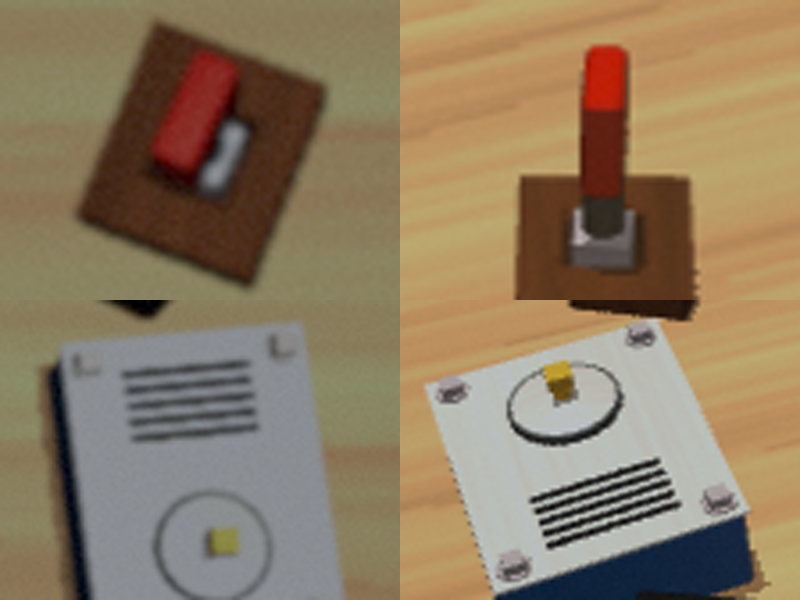

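The crop confirms the choice: the red handle (top 312,234) stands in the left-most stand. The brass head sits on the cover's pad at top (494,237).

```bash
python3 - <<'E'
from h import *
np.set_printoptions(precision=1,suppress=True)
T=robot.camera('top');S=robot.camera('scene')
st=np.array([onz(T,p,36) for p in[(303.4,216.4),(337,229.6),(322,269),(288,255)]])
print('stand',st,st.mean(0)); 
e=np.diff(np.vstack([st,st[:1]]),axis=0)[:,:2];print(np.linalg.norm(e,axis=1),np.degrees(np.arctan2(e[:,1],e[:,0])))
print('handle tri',tri(T,(310.5,233.7),S,(350,228.4)))
# handle axis from top crop edges: long edge ends (crop px/5+272, /5+212)
f=lambda u,v:(u/5+272,v/5+212)
a=[onz(T,f(*p),123)[:2] for p in[(190,55),(155,155),(238,65),(200,168)]]
for i in(0,2): d=a[i+0]-a[i+1];print('handle edge',a[i],a[i+1],np.linalg.norm(d),np.degrees(np.arctan2(d[1],d[0])))
g=lambda u,v:(u*.2+310,v*.2+205)
print('handle top tri',tri(T,f(196,110),S,g(605,50+0)if 0 else ((606-400)*.2+310,75*.2+205)))
print('brass tri',tri(T,(493.7,237.1),S,(184.1,276.9)), onz(T,(493.7,237.1),78))
L=[tri(T,p,S,q) for p,q in[((516,176),(237,314)),((529,262),(211,260)),((461,268),(147,279)),((448,182),(166,336))]]
P=np.array([l[0] for l in L]);print('lid',P,[l[1] for l in L],P.mean(0))
for z in(55,):
  P=np.array([onz(T,p,z) for p in[(516,176),(529,262),(461,268),(448,182)]]);e=np.diff(np.vstack([P,P[:1]]),axis=0)
  print(P.mean(0),np.linalg.norm(e,axis=1),np.degrees(np.arctan2(e[:,1],e[:,0])))
E
```

```text
stand [[601.8 180.4  36. ]
 [573.9 113.5  36. ]
 [495.2 144.2  36. ]
 [524.  211.3  36. ]] [548.7 162.4  36. ]
[72.5 84.5 73.  83.7] [-112.6  158.7   66.8  -21.7]
handle tri (array([553.3, 162.6, 101.7]), np.float64(2.6563248522749756))
handle edge [569.7 163.8] [532.7 176.9] 39.30919247009162 -19.357575523801064
handle edge [565.7 146.2] [527.6 160.5] 40.69043771120475 -20.46247798044586
handle top tri (array([550.2, 163.3, 120.5]), np.float64(3.1034830137191625))
brass tri (array([ 547.2, -184.4,   76. ]), np.float64(0.2780151044920913)) [ 546.9 -183.6   78. ]
lid [[ 675.8 -167.6  101. ]
 [ 511.2 -178.8  104. ]
 [ 488.3 -194.8   24.1]
 [ 664.6 -178.8   29.1]] [np.float64(117.70335124994605), np.float64(116.09732398901366), np.float64(124.37568209074713), np.float64(129.27223874290345)] [ 585.  -180.    64.6]
[ 582.3 -182.2   55. ] [172.5 131.5 172.6 135.1] [-175.7   94.3    5.5  -85.7]
```

Request:
send_rows:
  increments:
    - [0,0,-0.078,48,-4,0,-1]
    - [0,0,-0.078,48,-4,0,-1]
    - [0,0,-0.078,48,-4,0,-1]
    - [0,0,-0.078,48,-4,0,-1]
    - [0,0,-0.078,48,-4,0,-1]

```text
t: 0.8
tcp_pos: [400.5, -495.9, 222.5]
orientation: [0.94, 0.341, 0.0, 0.0]
ft_force: [1.0, -0.3, 0.3]
opening: 1.0
gripper_force: 0.0
```

Request:
send_rows:
  increments:
    - [0,0,-0.078,48,-4,0,-1]
    - [0,0,-0.078,48,-4,0,-1]
    - [0,0,-0.078,48,-4,0,-1]
    - [0,0,-0.078,48,-4,0,-1]
    - [0,0,-0.078,48,-4,0,-1]

```text
t: 1.3
tcp_pos: [542.7, -303.2, 222.5]
orientation: [0.856, 0.517, 0.0, 0.0]
ft_force: [1.3, 0.3, 0.2]
opening: 0.996
gripper_force: 0.0
```

Request:
send_rows:
  increments:
    - [0,0,-0.1,48,-5,0,-1]
    - [0,0,-0.1,48,-3,0,-1]
    - [0,0,-0.1,48,0,0,-1]
    - [0,0,-0.1,48,2,0,-1]
    - [0,0,-0.1,48,4,0,-1]

```text
t: 1.8
tcp_pos: [608.2, -72.5, 222.6]
orientation: [0.701, 0.713, 0.0, 0.0]
ft_force: [0.2, 0.3, -0.2]
opening: 1.001
gripper_force: 0.0
```

```bash
cat >> h.py <<'E'
from scipy.spatial.transform import Rotation as Ro
def go(x,y,z,ydeg):
    "total shift in tool axes now, and total wz, to reach x,y,z with tool-y yaw ydeg; tool assumed near upright"
    s=robot.get_state();R=Ro.from_quat(s['orientation']);M=R.as_matrix()
    yw=np.degrees(np.arctan2(M[1,1],M[0,1])); d=(yw-ydeg+180)%360-180
    sh=M.T@(np.array([x,y,z])-s['tcp_pos'])
    tilt=np.cross(M[:,2],[0,0,-1]); 
    print('t',round(s['t'],2),'pos',s['tcp_pos'].round(1),'yaw_y',yw.round(1),'shift',sh.round(1),'wz',np.radians(d).round(3),'tiltfix(tool)',(M.T@tilt).round(4),'F',s['ft_force'].round(1),'Tq',s['torque'].round(2),'j',s['joints'].round(2),'op',round(float(s['opening']),3))
E
python3 -c "
from h import *
go(550,163,150,69.5)"
```

```text
t 1.8 pos [608.2 -72.5 222.6] yaw_y 0.9 shift [236.4 -54.5  72.5] wz -1.197 tiltfix(tool) [0.0004 0.0003 0.    ] F [ 0.2  0.3 -0.2] Tq [-0.02 -0.12  0.01] j [ 0.57  0.29 -0.6   1.53  0.17  1.37 -0.03] op 1.001
```

Request:
send_rows:
  increments:
    - [0,0,-0.12,23.7,-5.5,5,-1]
    - [0,0,-0.12,24.2,-2.6,5,-1]
    - [0,0,-0.12,24.3,0.3,5,-1]
    - [0,0,-0.12,24.1,3.2,5,-1]
    - [0,0,-0.12,23.5,6.1,5,-1]

```text
t: 2.3
tcp_pos: [578.7, 44.7, 197.4]
orientation: [0.459, 0.888, -0.0, 0.0]
ft_force: [-0.1, -0.1, 0.1]
opening: 0.998
gripper_force: 0.0
```

Request:
send_rows:
  increments:
    - [0,0,-0.12,22.6,8.8,5,-1]
    - [0,0,-0.12,21.4,11.5,5,-1]
    - [0,0,-0.12,19.9,13.9,5,-1]
    - [0,0,-0.12,18.1,16.2,5,-1]
    - [0,0,-0.12,16,18.3,5,-1]

```text
t: 2.8
tcp_pos: [549.8, 162.5, 172.4]
orientation: [0.176, 0.984, -0.0, 0.0]
ft_force: [0.5, 0.4, -0.1]
opening: 1.001
gripper_force: 0.0
```

```bash
python3 -c "
from h import *
go(550,163,79,69.5)
a=robot.camera('top')['color'];b=robot.camera('scene')['color']
c=lambda a,x,y,w,h:cv2.resize(a[y:y+h,x:x+w,::-1],(400,400),interpolation=cv2.INTER_CUBIC)
cv2.imwrite('pics/g1.png',np.hstack([c(a,250,180,120,120),c(b,280,150,140,140)]))"
```

```text
t 2.8 pos [549.8 162.5 172.4] yaw_y 69.7 shift [ 0.   0.6 93.4] wz 0.004 tiltfix(tool) [-0.0002  0.0004 -0.    ] F [ 0.5  0.4 -0.1] Tq [ 0.13 -0.12 -0.05] j [ 0.42  0.3  -0.88  1.69  0.24  1.27  0.7 ] op 1.001
```

View pics/g1.png

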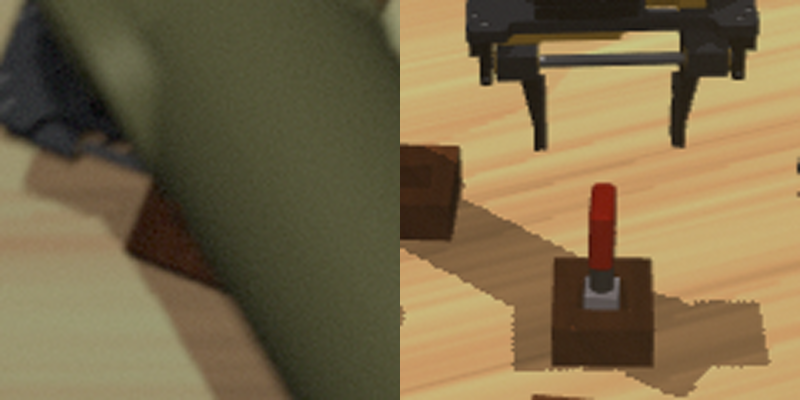

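The fingers straddle the handle (scene crop 603,240), so I'll descend and grip.

Request:
send_rows:
  increments:
    - [0,0,0,0,0.5,20,-1]
    - [0,0,0,0,0,20,-1]
    - [0,0,0,0,0,20,-1]
    - [0,0,0,0,0,20,-1]
    - [0,0,0,0,0,13,-1]

```text
t: 3.4
tcp_pos: [550.0, 160.7, 78.1]
orientation: [0.18, 0.984, -0.001, -0.001]
ft_force: [0.2, 0.0, 0.4]
opening: 1.001
gripper_force: 0.0
```

Request:
send_rows:
  increments:
    - [0,0,0,0,0,0,0.2]
    - [0,0,0,0,0,0,0.5]
    - [0,0,0,0,0,0,1]
    - [0,0,0,0,0,0,1]
    - [0,0,0,0,0,0,1]
  force: 50

```text
t: 3.9
tcp_pos: [550.7, 162.3, 80.3]
orientation: [0.179, 0.984, 0.0, 0.001]
ft_force: [0.6, 0.3, 0.2]
opening: 0.63
gripper_force: 0.0
```

Request:
send_rows:
  increments:
    - [0,0,0,0,0,0,1]
    - [0,0,0,0,0,0,1]
    - [0,0,0,0,0,0,1]

```text
t: 4.2
tcp_pos: [550.3, 162.3, 79.6]
orientation: [0.178, 0.984, -0.0, 0.0]
ft_force: [-1.1, -0.5, -0.5]
opening: 0.356
gripper_force: 0.0
```

```bash
python3 -c "
from h import *
go(550,163,79,69.5)"
```

```text
t 4.2 pos [550.3 162.3  79.6] yaw_y 69.4 shift [0.5 0.6 0.6] wz -0.001 tiltfix(tool) [-0.0001  0.0001  0.    ] F [-1.1 -0.5 -0.5] Tq [ 0.07 -0.17  0.  ] j [ 0.37  0.4  -0.84  1.79  0.33  1.11  0.63] op 0.356
```

Request:
send_rows:
  increments:
    - [0,0,0,0,0,0,1]
    - [0,0,0,0,0,0,1]
    - [0,0,0,0,0,0,1]
    - [0,0,0,0,0,0,1]
    - [0,0,0,0,0,0,1]

```text
t: 4.7
tcp_pos: [550.2, 162.2, 79.5]
orientation: [0.178, 0.984, -0.0, -0.0]
ft_force: [-0.1, 0.1, 1.3]
opening: 0.201
gripper_force: 50.0
```

```bash
python3 -c "
from h import *
go(550,163,220,69.5)"
```

```text
t 4.7 pos [550.2 162.2  79.5] yaw_y 69.4 shift [   0.5    0.6 -140.5] wz -0.001 tiltfix(tool) [-0.0001 -0.      0.    ] F [-0.1  0.1  1.3] Tq [ 0.1  -0.19 -0.  ] j [ 0.37  0.4  -0.84  1.79  0.33  1.11  0.63] op 0.201
```

Request:
send_rows:
  increments:
    - [0,0,0,0,0,-10,1]
    - [0,0,0,0,0,-20,1]
    - [0,0,0,0,0,-40,1]
    - [0,0,0,0,0,-40,1]
    - [0,0,0,0,0,-30,1]

```text
t: 5.2
tcp_pos: [550.6, 162.8, 222.6]
orientation: [0.178, 0.984, 0.0, 0.001]
ft_force: [-0.2, -1.0, -1.1]
opening: 0.201
gripper_force: 50.0
```

```bash
python3 -c "
from h import *
go(547,-184.5,220,94.6)
s=robot.get_state();M=Ro.from_quat(s['orientation']).as_matrix();p=s['tcp_pos']
# planned rows: straight world line, n rows
n=15;d=np.array([547,-184.5])-p[:2];y0=69.4;dw=25.2/n
for i in range(n):
    a=np.radians(y0+dw*i+90);v=d/n;print(np.round([v@[np.cos(a),np.sin(a)],v@[np.sin(a),-np.cos(a)]],1),end=' ')
a=robot.camera('scene')['color']
cv2.imwrite('pics/l1.png',cv2.resize(a[100:300,260:460,::-1],(600,600),interpolation=cv2.INTER_CUBIC))"
```

```text
t 5.2 pos [550.6 162.8 222.6] yaw_y 69.5 shift [-118.4 -326.5    2.5] wz -0.439 tiltfix(tool) [ 0.0011  0.002  -0.    ] F [-0.2 -1.  -1.1] Tq [ 0.1  -0.19  0.02] j [ 0.43  0.26 -0.9   1.62  0.21  1.36  0.72] op 0.201
[ -7.9 -21.8] [ -7.3 -22. ] [ -6.6 -22.2] [ -6.  -22.4] [ -5.3 -22.5] [ -4.7 -22.7] [ -4.  -22.8] [ -3.3 -22.9] [ -2.6 -23. ] [ -2.  -23.1] [ -1.3 -23.1] [ -0.6 -23.1] [  0.1 -23.2] [  0.7 -23.1] [  1.4 -23.1]
```

View pics/l1.png

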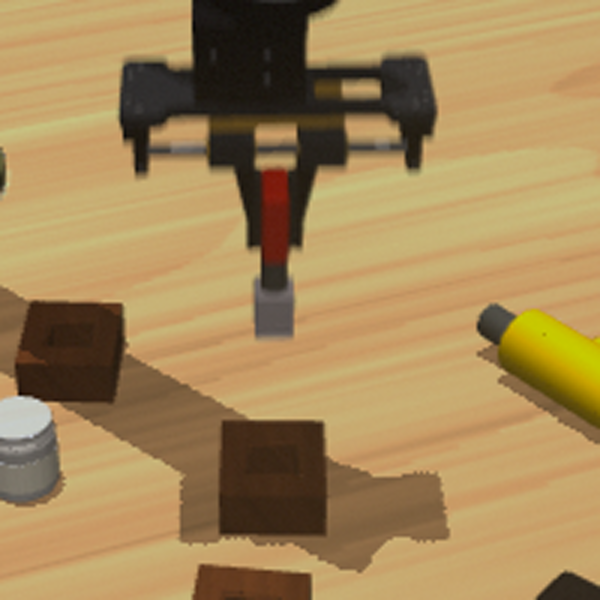

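The driver hangs straight in the fingers (crop 275,250) and the stand's hole is empty (crop 272,460). Next I'll carry it over the screw.

Request:
send_rows:
  increments:
    - [0,0,-0.029,-7.9,-21.8,0,1]
    - [0,0,-0.029,-7.3,-22,0,1]
    - [0,0,-0.029,-6.6,-22.2,0,1]
    - [0,0,-0.029,-6,-22.4,0,1]
    - [0,0,-0.029,-5.3,-22.5,0,1]

```text
t: 5.75
tcp_pos: [548.7, 45.6, 219.8]
orientation: [0.106, 0.994, -0.0, 0.0]
ft_force: [0.9, -0.6, -1.8]
opening: 0.202
gripper_force: 50.0
```

Request:
send_rows:
  increments:
    - [0,0,-0.029,-4.7,-22.7,0,1]
    - [0,0,-0.029,-4,-22.8,0,1]
    - [0,0,-0.029,-3.3,-22.9,0,1]
    - [0,0,-0.029,-2.6,-23,0,1]
    - [0,0,-0.029,-2,-23.1,0,1]

```text
t: 6.25
tcp_pos: [547.4, -70.2, 219.8]
orientation: [0.034, 0.999, -0.0, 0.0]
ft_force: [-0.1, -1.0, -0.7]
opening: 0.201
gripper_force: 50.0
```

Request:
send_rows:
  increments:
    - [0,0,-0.029,-1.3,-23.1,0,1]
    - [0,0,-0.029,-0.6,-23.1,0,1]
    - [0,0,-0.029,0.1,-23.2,0,1]
    - [0,0,-0.029,0.7,-23.1,0,1]
    - [0,0,-0.029,1.4,-23.1,0,1]

```text
t: 6.75
tcp_pos: [545.8, -185.8, 219.8]
orientation: [-0.039, 0.999, -0.0, -0.0]
ft_force: [0.3, -0.1, 0.1]
opening: 0.199
gripper_force: 50.0
```

```bash
python3 -c "
from h import *
go(547,-184.5,180,94.6)
a=robot.camera('scene')['color'];b=robot.camera('top')['color']
c=lambda a,x,y,w,h:cv2.resize(a[y:y+h,x:x+w,::-1],(400,500),interpolation=cv2.INTER_CUBIC)
cv2.imwrite('pics/o1.png',np.hstack([c(a,130,190,112,140),c(b,435,170,112,140)]))"
```

```text
t 6.75 pos [ 545.8 -185.8  219.8] yaw_y 94.5 shift [-1.3  1.2 39.8] wz -0.003 tiltfix(tool) [-0.0001 -0.0002 -0.    ] F [ 0.3 -0.1  0.1] Tq [ 0.06 -0.16  0.01] j [ 0.94  0.24 -0.76  1.62  0.17  1.35  1.8 ] op 0.199
```

View pics/o1.png

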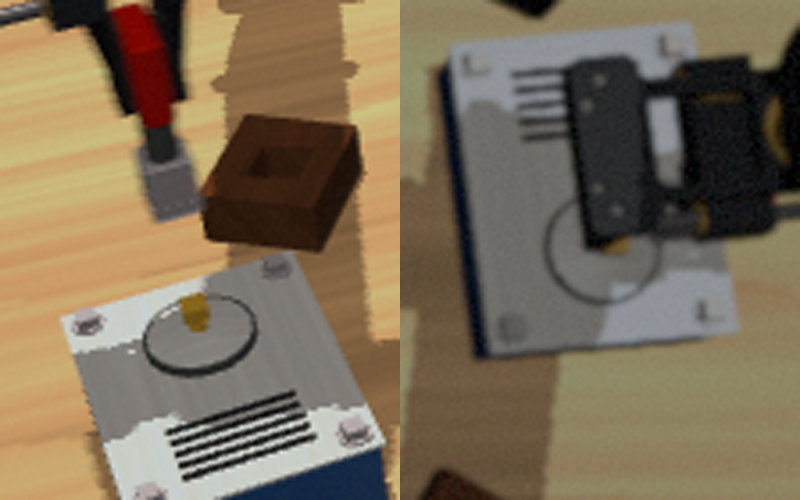

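Scene crop: the socket's lower edge runs (155,220)–(200,207), and the brass head is at (195,312) beneath it. I'll compare them numerically.

```bash
python3 -c "
from h import *
np.set_printoptions(precision=1,suppress=True)
c=robot.camera('scene');s=robot.get_state();p=s['tcp_pos']
hsv=cv2.cvtColor(c['color'],cv2.COLOR_RGB2HSV)[215:258,160:190]
m=((hsv[...,1]<70)&(hsv[...,2]>85)).astype(np.uint8)*255
q=max(cv2.findContours(m,cv2.RETR_EXTERNAL,cv2.CHAIN_APPROX_NONE)[0],key=cv2.contourArea)[:,0]+[160,215]
h=cv2.approxPolyDP(cv2.convexHull(q),1.2,True)[:,0];print(h.tolist(),p)
# predicted mouth and socket-top corners for driver axis at TCP
V=c['view'];a=np.radians(4.5)
def pr(P):
  k=V[:3,:3]@P+V[:3,3];return np.array([c['fx']*k[0]/k[2]+c['cx'],c['fy']*k[1]/k[2]+c['cy']])
for dz in(-71.5,-36.5):
  for sx,sy in((1,1),(1,-1),(-1,-1),(-1,1)):
    o=np.array([np.cos(a)*13*sx-np.sin(a)*13*sy,np.sin(a)*13*sx+np.cos(a)*13*sy,dz]);print(dz,sx,sy,pr(p+o))
print('per mm x',pr(p+[1,0,-71])-pr(p+[0,0,-71]),'y',pr(p+[0,1,-71])-pr(p+[0,0,-71]))
print(pr(np.array([547,-184.5,76])))
cv2.imwrite('pics/o2.png',cv2.resize(c['color'][195:265,150:210,::-1],(514,600),interpolation=cv2.INTER_CUBIC))
"
```

```text
[[180, 242], [165, 239], [164, 232], [176, 229]] [ 545.5 -186.9  219.3]
-71.5 1 1 [184.9 250. ]
-71.5 1 -1 [171.1 253.9]
-71.5 -1 -1 [167.9 246. ]
-71.5 -1 1 [181.5 242.2]
-36.5 1 1 [181.8 235.1]
-36.5 1 -1 [167.7 239. ]
-36.5 -1 -1 [164.4 231.2]
-36.5 -1 1 [178.3 227.4]
per mm x [0.1 0.3] y [ 0.5 -0.1]
[184.1 276.9]
```

View pics/o2.png

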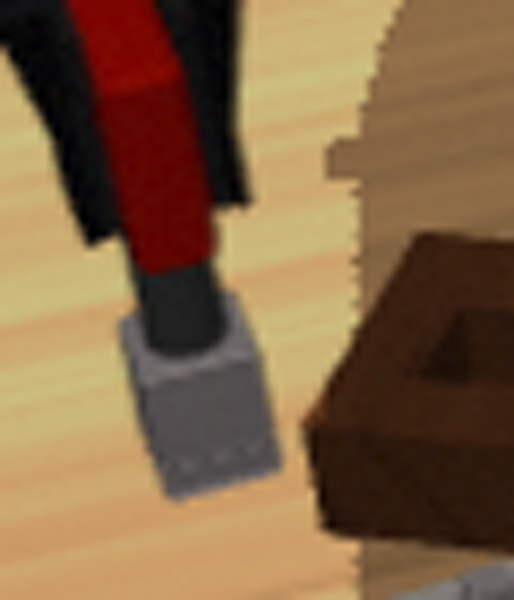

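Both the socket and the handle appear 1.5–2 px left of their predicted positions, so the driver sits about 3–4 mm too far to -y. I'll lower it to just above the head, shift part of that, and compare again from close by.

Request:
send_rows:
  increments:
    - [0,0,0,-1,3,14,1]
    - [0,0,0,0,0,14,1]
    - [0,0,0,0,0,14,1]
    - [0,0,0,0,0,14,1]
    - [0,0,0,0,0,0,1]

```text
t: 7.4
tcp_pos: [545.0, -181.2, 160.5]
orientation: [-0.038, 0.999, 0.001, -0.002]
ft_force: [-0.3, -0.4, -1.9]
opening: 0.206
gripper_force: 50.0
```

```bash
python3 -c "
from h import *
go(547,-184.5,160,94.6)
c=robot.camera('scene')['color'];robot.camera('top')
cv2.imwrite('pics/o3.png',cv2.resize(c[225:300,150:225,::-1],(600,600),interpolation=cv2.INTER_CUBIC))"
```

```text
t 7.4 pos [ 545.  -181.2  160.5] yaw_y 94.4 shift [-1.7 -3.4  0.4] wz -0.003 tiltfix(tool) [ 0.0022 -0.0045 -0.    ] F [-0.3 -0.4 -1.9] Tq [ 0.1  -0.1  -0.01] j [ 0.92  0.28 -0.75  1.7   0.2   1.24  1.77] op 0.206
```

View pics/o3.png

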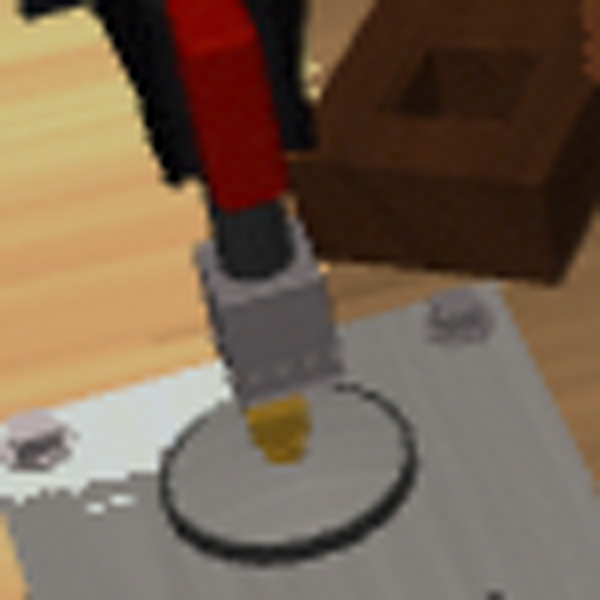

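```bash
python3 -c "
from h import *
np.set_printoptions(precision=1,suppress=True)
c=robot.camera('scene');a=np.radians(4.5)
f=lambda u,v:(150+u/8-.44,225+v/8-.44)
for pts,z in((((240,408),(342,372)),89),(((215,303),(325,272)),124)):
  P=[onz(c,f(*q),z) for q in pts];m=(P[0]+P[1])/2
  print(P,np.linalg.norm(P[0]-P[1]),'centre',m-13*np.array([np.cos(a),np.sin(a),0]))
P=[onz(c,f(*q),z) for q in((197,248),(300,222)) for z in(124,)];m=(P[0]+P[1])/2;print('back',m+13*np.array([np.cos(a),np.sin(a),0]))
q=f(279,440);[print('head bottom front',z,onz(c,q,z)-7*np.array([np.cos(a),np.sin(a),0])) for z in(67,70,73)]
go(547,-184.5,160,94.6)
"
```

```text
[array([ 555.5, -192.5,   89. ]), array([ 551.4, -167.2,   89. ])] 25.62417775502449 centre [ 540.5 -180.9   89. ]
[array([ 557.9, -192.9,  124. ]), array([ 556.1, -166.6,  124. ])] 26.294678506987122 centre [ 544.1 -180.8  124. ]
back [ 548.5 -180.2  124. ]
head bottom front 67 [ 537.6 -185.4   67. ]
head bottom front 70 [ 541.1 -185.5   70. ]
head bottom front 73 [ 544.7 -185.6   73. ]
t 7.55 pos [ 547.1 -182.   163.7] yaw_y 94.4 shift [ 0.3 -2.5  3.7] wz -0.004 tiltfix(tool) [-0.  0.  0.] F [ 0.7  0.6 -1.2] Tq [ 0.  -0.2  0. ] j [ 0.9  0.3 -0.8  1.7  0.2  1.2  1.8] op 0.204
```

Once settled, TCP y reads -182.0, and the socket in the picture (front mouth edge 240–342 px, about 26 mm wide) agrees at -181. The earlier frame was taken mid-motion. The head is at about y=-184.7, so I'll correct to that and feel downwards.

Request:
send_rows:
  increments:
    - [0,0,0,0.3,-2.6,5,1]
    - [0,0,0,0,0,5,1]
    - [0,0,0,0,0,0,1]

```text
t: 7.85
tcp_pos: [546.3, -184.8, 152.9]
orientation: [-0.038, 0.999, 0.0, -0.0]
ft_force: [-0.4, 0.4, -1.0]
opening: 0.202
gripper_force: 50.0
```

Request:
send_rows:
  increments:
    - [0,0,0,0,0,2,1]
    - [0,0,0,0,0,2,1]
    - [0,0,0,0,0,0,1]

```text
t: 8.15
tcp_pos: [546.6, -184.6, 149.3]
orientation: [-0.038, 0.999, 0.0, -0.0]
ft_force: [-1.0, -0.7, -1.9]
opening: 0.205
gripper_force: 50.0
```

```bash
python3 -c "
from h import *
go(547.1,-184.7,145,94.6)"
```

```text
t 8.15 pos [ 546.6 -184.6  149.3] yaw_y 94.4 shift [-0.5 -0.2  4.3] wz -0.004 tiltfix(tool) [ 0.0001 -0.0004  0.    ] F [-1.  -0.7 -1.9] Tq [ 0.12 -0.14  0.03] j [ 0.92  0.3  -0.75  1.71  0.21  1.22  1.76] op 0.205
```

Request:
send_rows:
  increments:
    - [0,0,0,-0.3,0,1.5,1]
    - [0,0,0,0,0,1.5,1]
    - [0,0,0,0,0,0,1]

```text
t: 8.45
tcp_pos: [546.9, -184.6, 146.3]
orientation: [-0.038, 0.999, 0.0, -0.0]
ft_force: [-1.0, -0.3, -1.2]
opening: 0.204
gripper_force: 50.0
```

Request:
send_rows:
  increments:
    - [0,0,0,0,0,1.5,1]
    - [0,0,0,0,0,1.5,1]
    - [0,0,0,0,0,0,1]

```text
t: 8.75
tcp_pos: [546.9, -184.6, 143.2]
orientation: [-0.038, 0.999, 0.0, -0.0]
ft_force: [-1.1, -0.8, -0.4]
opening: 0.208
gripper_force: 50.0
```

Request:
send_rows:
  increments:
    - [0,0,0,0,0,1,1]
    - [0,0,0,0,0,0.5,1]
    - [0,0,0,0,0,0,1]

```text
t: 9.05
tcp_pos: [546.9, -184.7, 142.2]
orientation: [-0.038, 0.999, -0.0, -0.0]
ft_force: [-1.8, 0.0, 1.6]
opening: 0.202
gripper_force: 50.0
```

Request:
send_rows:
  increments:
    - [0,0,0,0,0,1,1]
    - [0,0,0,0,0,0.5,1]
    - [0,0,0,0,0,0,1]

```text
t: 9.35
tcp_pos: [547.0, -184.7, 141.1]
orientation: [-0.038, 0.999, -0.0, -0.0]
ft_force: [-3.8, -0.3, 5.4]
opening: 0.204
gripper_force: 50.0
```

```bash
python3 -c "
from h import *
c=robot.camera('scene');go(547,-184.7,141,94.6)
m=cv2.inRange(cv2.cvtColor(c['color'],cv2.COLOR_RGB2HSV),(14,120,40),(35,255,255))[262:292,170:200]
for r in range(30):
  if m[r].any(): k=np.flatnonzero(m[r]);print(262+r,170+k.min(),170+k.max(),len(k))
hsv=cv2.imread('pics/scene0.png');m=cv2.inRange(cv2.cvtColor(hsv,cv2.COLOR_BGR2HSV),(14,120,40),(35,255,255))[262:292,170:200]
print('start')
for r in range(30):
  if m[r].any(): k=np.flatnonzero(m[r]);print(262+r,170+k.min(),170+k.max(),len(k))
"
```

```text
t 9.4 pos [ 547.1 -184.6  141.1] yaw_y 94.4 shift [ 0.1 -0.1  0.1] wz -0.004 tiltfix(tool) [-0.0004 -0.0001 -0.    ] F [-3.4 -0.1  5.4] Tq [ 0.23  0.84 -0.05] j [ 0.91  0.3  -0.74  1.72  0.22  1.2   1.76] op 0.205
262 170 199 18
263 170 197 15
264 170 194 10
265 170 190 5
266 170 173 4
267 170 173 4
270 171 174 4
271 170 170 1
start
262 170 194 25
263 170 190 21
264 170 186 17
265 170 182 13
266 170 177 8
267 170 183 6
268 179 179 1
269 175 176 2
270 171 173 3
271 170 170 1
272 185 186 2
273 181 186 6
274 180 187 8
275 181 187 7
276 181 187 7
277 181 187 7
278 181 187 7
279 182 187 6
280 182 187 6
281 183 187 5
282 184 186 3
```

Request:
send_rows:
  increments:
    - [0,0,0,0.8,0,0,1]
    - [0,0,0,0,0,0,1]

```text
t: 9.6
tcp_pos: [546.8, -184.6, 141.1]
orientation: [-0.038, 0.999, -0.0, 0.001]
ft_force: [-2.8, 0.4, 4.0]
opening: 0.204
gripper_force: 50.0
```

No brass is visible below the socket any more. Contact at TCP z≈143 puts the head's top at about 81.5 mm, so the driver is seated. Now I'll press gradually.

Request:
send_rows:
  increments:
    - [0,0,0,0.5,0,1,1]
    - [0,0,0,0,0,1,1]
    - [0,0,0,0,0,0,1]
    - [0,0,0,0,0,0,1]

```text
t: 10.0
tcp_pos: [546.8, -184.6, 140.0]
orientation: [-0.038, 0.999, -0.0, 0.001]
ft_force: [-2.6, 0.9, 8.8]
opening: 0.204
gripper_force: 50.0
```

Request:
send_rows:
  increments:
    - [0,0,0,0,0,1,1]
    - [0,0,0,0,0,1,1]
    - [0,0,0,0,0,0,1]
    - [0,0,0,0,0,0,1]

```text
t: 10.4
tcp_pos: [546.9, -184.6, 138.8]
orientation: [-0.038, 0.999, -0.001, 0.001]
ft_force: [-3.2, 0.3, 13.4]
opening: 0.206
gripper_force: 50.0
```

```bash
python3 -c "
from h import *
go(547,-184.7,141,94.6)"
```

```text
t 10.4 pos [ 546.9 -184.6  138.8] yaw_y 94.4 shift [-0.1 -0.1 -2.2] wz -0.004 tiltfix(tool) [-0.0014  0.0022 -0.    ] F [-3.2  0.3 13.4] Tq [0.42 1.12 0.04] j [ 0.91  0.3  -0.74  1.72  0.22  1.2   1.76] op 0.206
```

Request:
send_rows:
  increments:
    - [0,0,0.1,0,0,0,1]
    - [0,0,0.1,0,0,0,1]
    - [0,0,0.1,0,0,0.15,1]
    - [0,0,0.1,0,0,0.15,1]
    - [0,0,0.1,0,0,0.15,1]

```text
t: 10.9
tcp_pos: [546.7, -185.8, 138.2]
orientation: [0.212, 0.977, -0.001, 0.001]
ft_force: [-4.0, -1.2, 12.2]
opening: 0.206
gripper_force: 50.0
```

```bash
python3 -c "
from h import *
go(547,-184.7,141,94.6)"
```

```text
t 10.9 pos [ 546.7 -185.8  138.2] yaw_y 65.5 shift [ 0.2  1.1 -2.8] wz -0.508 tiltfix(tool) [-0.0015  0.0031 -0.    ] F [-4.  -1.2 12.2] Tq [-0.2   1.13  0.06] j [ 0.85  0.29 -0.67  1.73  0.19  1.19  1.28] op 0.206
```

Request:
send_rows:
  increments:
    - [0,0,0.12,0,0,0.3,1]
    - [0,0,0.12,0,0,0.2,1]
    - [0,0,0.12,0,0,0.2,1]
    - [0,0,0.12,0,0,0.2,1]
    - [0,0,0.12,0,0,0.2,1]

```text
t: 11.4
tcp_pos: [545.8, -186.5, 137.2]
orientation: [0.492, 0.87, -0.001, 0.001]
ft_force: [-7.2, -2.3, 15.0]
opening: 0.204
gripper_force: 50.0
```

```bash
python3 -c "
from h import *
go(547,-184.7,141,94.6)"
```

```text
t 11.4 pos [ 545.8 -186.5  137.2] yaw_y 31.0 shift [ 0.9  1.9 -3.8] wz -1.11 tiltfix(tool) [-0.0014  0.0032 -0.    ] F [-7.2 -2.3 15. ] Tq [-0.37  1.71 -0.01] j [ 0.78  0.27 -0.58  1.73  0.16  1.19  0.7 ] op 0.204
```

Request:
send_rows:
  increments:
    - [0,0,0.12,0.2,-0.8,0.1,1]
    - [0,0,0.12,0.2,-0.8,0.1,1]
    - [0,0,0.12,0,0,0.15,1]
    - [0,0,0.12,0,0,0.15,1]
    - [0,0,0.12,0,0,0.15,1]

```text
t: 11.9
tcp_pos: [544.6, -186.4, 136.4]
orientation: [0.727, 0.686, -0.0, 0.001]
ft_force: [-5.8, -1.2, 13.6]
opening: 0.201
gripper_force: 50.0
```

```bash
python3 -c "
from h import *
go(547,-184.7,141,94.6)"
```

```text
t 11.9 pos [ 544.6 -186.4  136.4] yaw_y -3.3 shift [ 1.8  2.3 -4.6] wz -1.709 tiltfix(tool) [0.0015 0.0027 0.    ] F [-5.8 -1.2 13.6] Tq [-0.24  1.52 -0.01] j [ 0.72  0.26 -0.5   1.74  0.14  1.18  0.12] op 0.201
```

Request:
send_rows:
  increments:
    - [0,0,0.12,-0.2,-0.8,0.2,1]
    - [0,0,0.12,0,-0.6,0.2,1]
    - [0,0,0.12,0,0,0.18,1]
    - [0,0,0.12,0,0,0.18,1]
    - [0,0,0.12,0,0,0.18,1]

```text
t: 12.4
tcp_pos: [543.4, -186.0, 135.9]
orientation: [0.898, 0.441, 0.0, 0.001]
ft_force: [-4.9, -0.3, 14.9]
opening: 0.203
gripper_force: 50.0
```

```bash
python3 -c "
from h import *
go(547,-184.7,141,94.6)"
```

```text
t 12.4 pos [ 543.4 -186.   135.9] yaw_y -37.7 shift [ 3.2  2.  -5.1] wz -2.309 tiltfix(tool) [0.0028 0.0007 0.    ] F [-4.9 -0.3 14.9] Tq [0.12 1.52 0.07] j [ 0.66  0.25 -0.43  1.74  0.11  1.17 -0.46] op 0.203
```

Request:
send_rows:
  increments:
    - [0,0,0.12,-0.3,-0.4,0.15,1]
    - [0,0,0.12,-0.3,-0.4,0.15,1]
    - [0,0,0.12,0,0,0.18,1]
    - [0,0,0.12,0,0,0.18,1]
    - [0,0,0.12,0,0,0.18,1]

```text
t: 12.9
tcp_pos: [543.1, -185.2, 134.9]
orientation: [0.988, 0.156, 0.001, 0.001]
ft_force: [-3.0, 1.7, 12.8]
opening: 0.206
gripper_force: 50.0
```

```bash
python3 -c "
from h import *
go(547,-184.7,141,94.6)"
```

```text
t 12.9 pos [ 543.1 -185.2  134.9] yaw_y -72.1 shift [ 3.9  0.7 -6. ] wz -2.909 tiltfix(tool) [ 0.0023 -0.0026  0.    ] F [-3.   1.7 12.8] Tq [0.31 1.04 0.02] j [ 0.6   0.24 -0.36  1.75  0.09  1.17 -1.05] op 0.206
```

Request:
send_rows:
  increments:
    - [0,0,0.12,0,0,0.25,1]
    - [0,0,0.12,0,0,0.25,1]
    - [0,0,0.12,0,0,0.18,1]
    - [0,0,0.12,0,0,0.18,1]
    - [0,0,0.12,0,0,0.18,1]

```text
t: 13.4
tcp_pos: [543.2, -184.5, 134.1]
orientation: [0.99, -0.143, 0.002, -0.0]
ft_force: [-3.8, 1.8, 14.9]
opening: 0.202
gripper_force: 50.0
```

```bash
python3 -c "
from h import *
go(547,-184.7,141,94.6)"
```

```text
t 13.4 pos [ 543.2 -184.5  134.1] yaw_y -106.4 shift [ 3.7 -0.9 -6.9] wz 2.775 tiltfix(tool) [-0.0005 -0.0033 -0.    ] F [-3.8  1.8 14.9] Tq [0.93 1.08 0.02] j [ 0.54  0.23 -0.3   1.75  0.07  1.16 -1.63] op 0.202
```

Request:
send_rows:
  increments:
    - [0,0,0.12,0,0,0.1,1]
    - [0,0,0.12,0,0,0.15,1]
    - [0,0,0.12,0,0,0.15,1]
    - [0,0,0,0,0,0,1]

```text
t: 13.8
tcp_pos: [543.4, -184.2, 133.6]
orientation: [0.949, -0.316, 0.002, -0.001]
ft_force: [-3.2, 2.9, 13.1]
opening: 0.204
gripper_force: 50.0
```

Request:
send_rows:
  increments:
    - [0,0,-0.07,0,0,-2,1]
    - [0,0,0,0,0,-2,1]
    - [0,0,0,0,0,0,1]

```text
t: 14.1
tcp_pos: [543.2, -184.5, 135.9]
orientation: [0.959, -0.282, 0.002, -0.0]
ft_force: [0.5, 1.6, 3.3]
opening: 0.206
gripper_force: 50.0
```

Request:
send_rows:
  increments:
    - [0,0,0,0,0,-1.5,1]
    - [0,0,0,0,0,0,1]

```text
t: 14.3
tcp_pos: [542.7, -184.7, 136.6]
orientation: [0.959, -0.282, 0.001, -0.0]
ft_force: [2.8, 2.3, 1.4]
opening: 0.207
gripper_force: 50.0
```

Request:
send_rows:
  increments:
    - [0,0,0,0,0,-1.5,1]
    - [0,0,0,0,0,0,1]

```text
t: 14.5
tcp_pos: [542.1, -184.5, 137.6]
orientation: [0.959, -0.282, 0.0, -0.0]
ft_force: [4.4, 2.3, -1.3]
opening: 0.205
gripper_force: 50.0
```

```bash
python3 -c "
from h import *
go(547,-184.7,141,94.6)"
```

```text
t 14.5 pos [ 542.1 -184.5  137.6] yaw_y -122.8 shift [ 4.2 -2.5 -3.4] wz 2.489 tiltfix(tool) [-0.0009  0.0001  0.    ] F [ 4.4  2.3 -1.3] Tq [ 0.79 -1.02 -0.04] j [ 0.51  0.23 -0.26  1.75  0.06  1.17 -1.91] op 0.205
```

Request:
send_rows:
  increments:
    - [0,0,0,0.7,-1.1,-4,1]
    - [0,0,0,0,0,-8,1]
    - [0,0,0,0,0,-20,1]
    - [0,0,0,0,0,-30,1]
    - [0,0,0,0,0,-24,1]

```text
t: 15.0
tcp_pos: [541.8, -185.7, 225.7]
orientation: [0.959, -0.283, -0.001, 0.001]
ft_force: [1.0, -0.1, -1.8]
opening: 0.205
gripper_force: 50.0
```

Request:
send_rows:
  increments:
    - [0,0,0,0,0,0,1]
    - [0,0,0,0,0,0,1]

```text
t: 15.2
tcp_pos: [542.2, -185.3, 224.1]
orientation: [0.959, -0.283, -0.0, 0.001]
ft_force: [0.1, -0.1, -2.0]
opening: 0.206
gripper_force: 50.0
```

```bash
python3 -c "
from h import *
x,y=547.8,160.8
go(x,y,220,-20.6)
p=robot.get_state()['tcp_pos'];n=15;d=np.array([x,y])-p[:2];y0=-122.8;dw=np.degrees(.119)
for i in range(n):
    a=np.radians(y0+dw*i+90);v=d/n;print(np.round([v@[np.cos(a),np.sin(a)],v@[np.sin(a),-np.cos(a)]],1).tolist(),end=' ')
c=robot.camera('scene');m=cv2.inRange(cv2.cvtColor(c['color'],cv2.COLOR_RGB2HSV),(14,120,40),(35,255,255))[262:292,175:200]
print()
for r in range(9,30):
  if m[r].any(): k=np.flatnonzero(m[r]);print(262+r,175+k.min(),175+k.max(),len(k))
"
```

```text
t 15.2 pos [ 542.2 -185.3  224.1] yaw_y -122.8 shift [-183.  -293.9    3.8] wz -1.784 tiltfix(tool) [ 0.0014  0.0002 -0.    ] F [ 0.1 -0.1 -2. ] Tq [ 0.05  0.08 -0.01] j [ 0.52  0.17 -0.26  1.64  0.05  1.34 -1.9 ] op 0.206
[-12.2, -19.6] [-9.8, -20.9] [-7.2, -21.9] [-4.6, -22.6] [-1.9, -23.0] [0.9, -23.1] [3.6, -22.8] [6.3, -22.2] [8.9, -21.3] [11.4, -20.1] [13.7, -18.6] [15.8, -16.8] [17.7, -14.9] [19.3, -12.6] [20.7, -10.3] 
274 182 187 4
275 181 188 8
276 181 188 8
277 181 188 8
278 181 187 7
279 181 187 7
280 181 187 7
281 181 187 7
282 183 186 4
```

The head's top edge dropped from row 272 to about 274.3, or roughly 5 mm, which agrees with the feel (143 → 137.5). The thread is cut, so I'll return to the stand.

Request:
send_rows:
  increments:
    - [0,0,-0.119,-12.2,-19.6,0,1]
    - [0,0,-0.119,-9.8,-20.9,0,1]
    - [0,0,-0.119,-7.2,-21.9,0,1]
    - [0,0,-0.119,-4.6,-22.6,0,1]
    - [0,0,-0.119,-1.9,-23,0,1]

```text
t: 15.75
tcp_pos: [543.2, -68.6, 222.1]
orientation: [1.0, 0.014, -0.002, -0.0]
ft_force: [0.3, 0.7, -1.2]
opening: 0.2
gripper_force: 50.0
```

Request:
send_rows:
  increments:
    - [0,0,-0.119,0.9,-23.1,0,1]
    - [0,0,-0.119,3.6,-22.8,0,1]
    - [0,0,-0.119,6.3,-22.2,0,1]
    - [0,0,-0.119,8.9,-21.3,0,1]
    - [0,0,-0.119,11.4,-20.1,0,1]

```text
t: 16.25
tcp_pos: [545.1, 46.6, 222.1]
orientation: [0.952, 0.306, -0.002, -0.0]
ft_force: [0.5, 0.1, -0.8]
opening: 0.202
gripper_force: 50.0
```

Request:
send_rows:
  increments:
    - [0,0,-0.119,13.7,-18.6,0,1]
    - [0,0,-0.119,15.8,-16.8,0,1]
    - [0,0,-0.119,17.7,-14.9,0,1]
    - [0,0,-0.119,19.3,-12.6,0,1]
    - [0,0,-0.119,20.7,-10.3,0,1]

```text
t: 16.75
tcp_pos: [547.3, 161.8, 222.1]
orientation: [0.82, 0.572, -0.002, -0.0]
ft_force: [0.1, -0.2, -1.8]
opening: 0.207
gripper_force: 50.0
```

Request:
send_rows:
  increments:
    - [0,0,0,0,0,10,1]
    - [0,0,0,0,0,20,1]
    - [0,0,0,0,0,20,1]
    - [0,0,0,0,0,20,1]
    - [0,0,0,0,0,0,1]

```text
t: 17.25
tcp_pos: [545.4, 159.2, 149.4]
orientation: [0.822, 0.569, -0.004, -0.001]
ft_force: [-0.5, -0.2, -1.5]
opening: 0.203
gripper_force: 50.0
```

Request:
send_rows:
  increments:
    - [0,0,0,0,0,0,1]
    - [0,0,0,0,0,0,1]

```text
t: 17.45
tcp_pos: [548.9, 161.5, 154.8]
orientation: [0.822, 0.57, 0.0, 0.0]
ft_force: [0.1, -0.8, -0.4]
opening: 0.198
gripper_force: 50.0
```

```bash
python3 -c "
from h import *
go(547.8,160.8,120,-20.6)
c=robot.camera('scene')['color']
cv2.imwrite('pics/p1.png',cv2.resize(c[190:290,310:400,::-1],(540,600),interpolation=cv2.INTER_CUBIC))"
```

```text
t 17.45 pos [548.9 161.5 154.8] yaw_y -20.6 shift [-1.  -0.8 34.8] wz 0.001 tiltfix(tool) [ 0.0008 -0.0002  0.    ] F [ 0.1 -0.8 -0.4] Tq [-0.05 -0.09 -0.  ] j [ 0.22  0.26 -0.64  1.72  0.16  1.22 -0.82] op 0.198
```

View pics/p1.png

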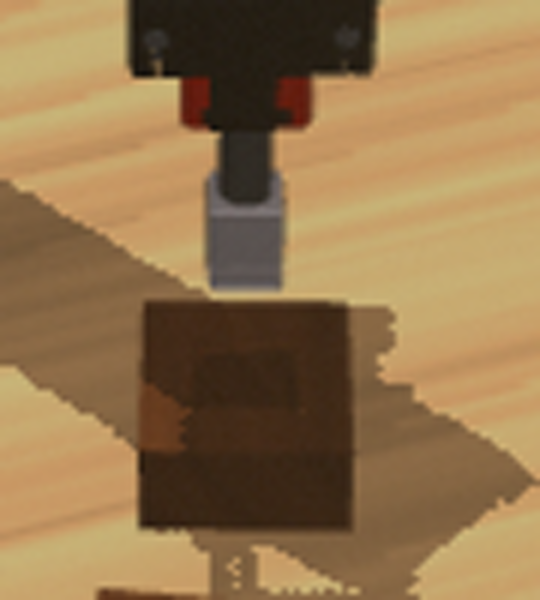

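The socket (245,240) hangs centred over the hole (245,380), square to it. I'll lower it with the small correction.

Request:
send_rows:
  increments:
    - [0,0,0,-0.9,-0.8,15,1]
    - [0,0,0,0,0,15,1]
    - [0,0,0,0,0,5,1]
    - [0,0,0,0,0,0,1]
    - [0,0,0,0,0,0,1]

```text
t: 18.0
tcp_pos: [547.3, 161.3, 118.9]
orientation: [0.822, 0.57, -0.0, -0.0]
ft_force: [-0.3, 0.3, -1.0]
opening: 0.204
gripper_force: 50.0
```

Request:
send_rows:
  increments:
    - [0,0,0,0,0,5,1]
    - [0,0,0,0,0,5,1]
    - [0,0,0,0,0,5,1]
    - [0,0,0,0,0,0,1]

```text
t: 18.4
tcp_pos: [546.7, 160.9, 103.1]
orientation: [0.822, 0.57, -0.001, -0.0]
ft_force: [1.0, -1.0, -1.2]
opening: 0.203
gripper_force: 50.0
```

```bash
python3 -c "
from h import *
go(547.8,160.8,80,-20.6)"
```

```text
t 18.4 pos [546.7 160.9 103.1] yaw_y -20.5 shift [ 0.3  1.1 23.1] wz 0.002 tiltfix(tool) [-0.0013  0.001  -0.    ] F [ 1.  -1.  -1.2] Tq [-0.08 -0.1  -0.04] j [ 0.21  0.3  -0.63  1.78  0.2   1.12 -0.84] op 0.203
```

No contact, and the mouth is already below the rim.

Request:
send_rows:
  increments:
    - [0,0,0,0,0.5,5,1]
    - [0,0,0,0,0,5,1]
    - [0,0,0,0,0,5,1]
    - [0,0,0,0,0,3,1]
    - [0,0,0,0,0,0,1]

```text
t: 18.9
tcp_pos: [547.4, 160.9, 85.4]
orientation: [0.822, 0.57, -0.001, -0.0]
ft_force: [-0.3, -0.1, -0.5]
opening: 0.202
gripper_force: 50.0
```

Request:
send_rows:
  increments:
    - [0,0,0,0,0,2,1]
    - [0,0,0,0,0,0,1]
    - [0,0,0,0,0,0,1]

```text
t: 19.2
tcp_pos: [547.9, 161.0, 84.2]
orientation: [0.822, 0.57, 0.0, 0.0]
ft_force: [0.5, 0.8, -1.7]
opening: 0.202
gripper_force: 50.0
```

```bash
python3 -c "
from h import *
go(547.8,160.8,80,-20.6)"
```

```text
t 19.2 pos [547.9 161.   84.2] yaw_y -20.5 shift [-0.3 -0.   4.2] wz 0.002 tiltfix(tool) [ 0.0002 -0.0001 -0.    ] F [ 0.5  0.8 -1.7] Tq [-0.03 -0.06  0.06] j [ 0.2   0.33 -0.62  1.79  0.21  1.09 -0.85] op 0.202
```

Request:
send_rows:
  increments:
    - [0,0,0,0,0,1.5,1]
    - [0,0,0,0,0,1.5,1]
    - [0,0,0,0,0,0,1]
    - [0,0,0,0,0,0,1]

```text
t: 19.6
tcp_pos: [547.8, 161.0, 81.0]
orientation: [0.822, 0.57, -0.0, 0.0]
ft_force: [0.7, 0.4, -1.3]
opening: 0.204
gripper_force: 50.0
```

Request:
send_rows:
  increments:
    - [0,0,0,0,0,1,1]
    - [0,0,0,0,0,0,1]
    - [0,0,0,0,0,0,1]

```text
t: 19.9
tcp_pos: [547.8, 161.0, 80.1]
orientation: [0.822, 0.57, -0.0, 0.0]
ft_force: [0.3, 0.5, -1.4]
opening: 0.208
gripper_force: 50.0
```

Request:
send_rows:
  increments:
    - [0,0,0,0,0,0.4,1]
    - [0,0,0,0,0,0,0.3]
    - [0,0,0,0,0,0,0]
    - [0,0,0,0,0,0,-0.5]
    - [0,0,0,0,0,0,-0.5]

```text
t: 20.4
tcp_pos: [548.0, 161.1, 79.9]
orientation: [0.822, 0.57, 0.0, 0.0]
ft_force: [-0.3, -0.8, -0.1]
opening: 0.483
gripper_force: 0.0
```

Request:
send_rows:
  increments:
    - [0,0,0,0,0,0,-0.5]
    - [0,0,0,0,0,0,-0.5]
    - [0,0,0,0,0,0,-0.5]
    - [0,0,0,0,0,0,-0.5]
    - [0,0,0,0,0,0,-0.5]

```text
t: 20.9
tcp_pos: [547.8, 161.0, 79.7]
orientation: [0.822, 0.57, -0.0, 0.0]
ft_force: [-0.2, 0.1, 0.0]
opening: 0.743
gripper_force: 0.0
```

Released, so I'll rise straight up and then away to the -y side to check.

Request:
send_rows:
  increments:
    - [0,0,0,0,0,-10,-0.5]
    - [0,0,0,0,0,-25,-0.5]
    - [0,0,0,0,0,-40,-0.5]
    - [0,0,0,0,0,-40,-0.5]
    - [0,0,0,0,0,-30,-0.5]

```text
t: 21.4
tcp_pos: [548.4, 161.6, 228.3]
orientation: [0.822, 0.57, 0.002, 0.001]
ft_force: [0.6, 0.3, 0.2]
opening: 0.755
gripper_force: 0.0
```

Request:
send_rows:
  increments:
    - [0,0,0,-40,0,0,-0.5]
    - [0,0,0,-45,0,0,-0.5]
    - [0,0,0,-45,0,0,-0.5]
    - [0,0,0,-40,0,0,-0.5]
    - [0,0,0,0,0,0,-0.5]

```text
t: 21.9
tcp_pos: [486.9, -4.7, 225.4]
orientation: [0.824, 0.566, -0.001, 0.002]
ft_force: [-0.0, 0.4, -0.1]
opening: 0.752
gripper_force: 0.0
```

Request:
send_rows:
  increments:
    - [0,0,0,0,0,0,-0.5]
    - [0,0,0,0,0,0,-0.5]
    - [0,0,0,0,0,0,-0.5]

```text
t: 22.2
tcp_pos: [488.6, 3.5, 224.9]
orientation: [0.821, 0.571, 0.0, -0.0]
ft_force: [-0.1, 0.1, -0.8]
opening: 0.753
gripper_force: 0.0
```

```bash
python3 -c "
from h import *
np.set_printoptions(precision=1,suppress=True)
go(547.8,160.8,80,-20.6)
T=robot.camera('top');S=robot.camera('scene')
r=[max(blobs(c,(0,150,60),(6,255,255),roi),key=cv2.contourArea) for c,roi in((T,(280,205,70,70)),(S,(330,200,45,70)))]
print([cen(q) for q in r],tri(T,cen(r[0]),S,cen(r[1])),[cv2.boundingRect(q) for q in r])
O={n:cv2.imread(f'pics/{n}0.png')[:,:,::-1] for n in('top','scene')}
for n,c in(('top',T),('scene',S)):
  for nm,lo,hi,roi in (('yellow',(20,150,60),(35,255,255),(110,200,110,110) if n=='top' else (410,185,100,70)),('tin',(0,0,120),(180,50,255),(375,260,40,40)if n=='top' else (250,230,32,40)),('wrench',(0,0,100),(180,60,255),(380,130,35,85)if n=='top' else(270,295,40,75))):
    for im in(O[n],c['color']):
      q=blobs({'color':np.ascontiguousarray(im)},lo,hi,roi);print(n,nm,cen(q[0]) if q else None)
b=lambda c,x,y,w,h:cv2.resize(c['color'][y:y+h,x:x+w,::-1],(400,400),interpolation=cv2.INTER_CUBIC)
cv2.imwrite('pics/e1.png',np.hstack([b(T,262,192,100,100),b(S,300,190,100,100)]))"
```

```text
t 22.2 pos [488.6   3.5 224.9] yaw_y -20.3 shift [168.    0.7 145. ] wz 0.004 tiltfix(tool) [ 0. -0. -0.] F [-0.1  0.1 -0.8] Tq [ 0. -0.  0.] j [ 0.5 -0.  -0.5  1.8 -0.   1.3 -0.4] op 0.753
[array([311. , 234.2]), array([349.6, 227.5])] (array([552.1, 161.9, 103.5]), np.float64(2.062141039666)) [(299, 226, 25, 17), (340, 218, 21, 22)]
top yellow [175.1 255.9]
top yellow [175.1 256. ]
top tin [397.6 280.4]
top tin None
top wrench [399.3 173.2]
top wrench [399.1 170.9]
scene yellow [455.9 221.2]
scene yellow [455.9 221.1]
scene tin [264.9 239.7]
scene tin [264.5 239.6]
scene wrench [291.2 334.5]
scene wrench [291.2 334.5]
```

View pics/e1.png

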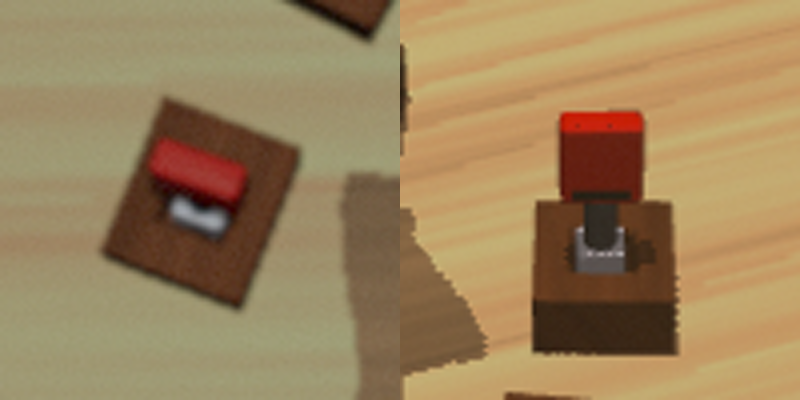

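The driver stands upright and seated in its own stand (top crop 200,180; scene crop 600,230). The drill, tin and wrench have not moved. Handing in.

```bash
python3 -c "
from cell import robot
print(robot.finish_job())"
```

```text
the job is handed in; nothing more can be done
None
```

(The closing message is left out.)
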